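# Ready the study for a video call

## Robot

A 6-joint arm with a two-finger parallel gripper is mounted at the origin on the work surface. World frame = base frame: x ahead of the robot, y to its left, z up, the work surface at z = 0. Lengths are in m, angles in degrees, forces in N, time in s.
With the tool pointing down it reaches from about 0.425 to 0.95 m from the base axis. Payload 3.5 kg.
Tool frame: the origin (TCP) lies midway between the tips of the shut fingers; the grasp point (between the pads) lies 19 mm behind it; z points along the fingers, y is the line along which they close (so a half turn about z gives the same grasp; the last joint's range is limited). The gripper opens to 85 mm and grips with 20 to 120 N. Pads are 22 mm wide; open, the fingers measure 114 mm over their backs; the gripper's body (76 mm by 85 mm) begins 54 mm behind the grasp point. The pads swing forward as they close: fully open they stand 13 mm farther back than shut.
Start: joints at [-78.896, 16.404, 90.338, -0, 73.258, -8.594], TCP at [0.228, -0.635, 0.231] pointing down, gripper open.
Joint ranges: [-158.93, 158.93], [-51.34, 127.21], [12.03, 142.37], [-87.48, 267.48], [13.55, 161.25], [-162.69, 162.69]. Speed limits (degrees/s): [159.86, 159.86, 180, 180, 180, 180].

## Interface

Orientations are given as [roll, pitch, yaw] about the fixed x, y, z axes, in that order (R = Rz(yaw) Ry(pitch) Rx(roll)).
In Python, from plant import readout, viewer, bot, nets gives the robot as it stands. The module is installed in compiled form; this text tells all that it offers.
- The arm moves only by the shell command python3 -m inch 'ROWS' [OPENING]. ROWS is JSON, a list of rows, each an object with "travel": the shift along the world's x, y, z in units of 0.25 m (1.0 is 0.25 m), a list of three; "delta_rot": the turn, a rotation vector about the world's x, y, z in units of 180 degrees (1.0 is 180 degrees), a list of three. In form: [{"travel": [x, y, z], "delta_rot": [ax, ay, az]}, ...]. A call has 1 to 8 rows; each row shifts and turns the commanded pose from where the row before left it; what a row does not reach is not made up. A row lasts 1/10 s, in which the tool goes at most 50 mm and 8.59 degrees, less where a joint would pass 70% of its speed; a pose out of reach is approached as far as the arm can. A call with a number of a shift or a turn outside -1 to 1 is refused whole. A call with a gripper value outside its range is refused whole. OPENING is the opening, from 0 (shut) to 1 (fully open), set as the call begins (- or left out, the last holds). The fingers move at their own pace and stop on an object; the grip force is fixed at half the most. Time passes only in rows, so rows that do not move let the fingers close. It gives the time, the measured TCP pose, the force, the opening and the grip force at its end, in the units of the state.
- readout.observe(): the state, without advancing time (a new reading comes with each control period).
- viewer.get_image(name): name is "side" or "top" or "wrist"; returns (picture, depth): 384x512x3 uint8, red, green, blue; 384x512 float32, m along the optical axis (not along the pixel's ray), 0 where there is no reading.
- viewer.get_calibration(name): a dict with "fx", "fy", "cx", "cy" (pixels), "k1" (the pictures are not rectified: a ray, as slopes to the right and down, at radius r is drawn at 1 + k1 r^2 times it, then the intrinsics apply), "R" (3x3) and "t" (3): a world point X has camera coordinates R X + t. Camera axes: x right, y down, z forward; pixel columns grow to the right and rows downward; lengths in m; the calibration is good to about 2 mm. A picture is of the moment at which its call begins: read the wrist's pose just before it. get_calibration takes no time and is no camera call; for the wrist camera it gives the pose at the moment of the call.
- bot.close_job(): hands the job in; it is judged then, once.
Trained networks look in the newest picture that a camera, given by its name, has taken for a name from the list of things; names that differ only in an ending like _2 or _b are one class to them, and where a whole thing is asked for, a point or a joint stands for the part that bears it (a point fixed in the world has none). Each returns a list of dicts, best first, with "conf" (0 to 1); they miss things now and then, are a little off and sometimes report something else, mostly with a low value. They report only what shows in the picture. A call takes as long as a camera call. They do not tell look-alikes from the thing itself.
- nets.silhouettes(camera, name): "pixels" (384x512 bool, what is visible of it) and "pixel" ([column, row] in pixels, amid what is visible of it).
The state is a dict: "time_s": time; "joint_pos": joint angles; "qvel": joint speeds; "tau": joint torques, N m; "eef_pos": TCP position; "tcp_rot": TCP orientation; "wrist_force": force on the tool from outside, world axes, zero at the start; "ft_torque": the same for the moment, N m; "width": finger opening in m; "gripper_force": force on a finger pad.
Only numpy, scipy, OpenCV 4.12 (cv2) and the standard library are available. Lean on these libraries where they do the work, as an engineer would, in place of code of your own. Each camera call takes 0.05 s, during which the arm holds its last target. There are 200 camera calls.

## Task

Make the study ready for a video call using the switches on the desk: with a light fingertip touch, first press the ridged end of the long rocker switch right down to close the window shutters, then press the round key of the round switch fully down and let it spring back up, to turn on the lamp. Press gently, do not pick up or push any switch about, do not touch the square fan switch at all, and leave the bell, mug, paperweight and book where they are; finish with the hand clear.

Things in the scene. Friction and masses are not known exactly. Their poses are not given: they have to be found in the camera images.
- shutter_switch: long rocker switch of the shutters: a loose, black oblong housing 120 x 60 mm, 26 mm high, about 0.5 kg, rubber footed, standing on the desk. Origin: centre of its underside; x along its length, y across, z up. The rocker's ridged end lies towards -x. It may be turned to any yaw
- shutter_rocker (a joint): tilt of the grey plastic rocker plate (84 x 36 x 6 mm, pivoting across the housing 36 mm above the desk, over the housing's centre) in rad: 0 = ridged end raised (off); it starts between 0 and 0.06, 0.32 = ridged end down on its stop (on). It stays where it is left; about 2.5 N at the ridge moves it
- shutter_ridge (a point): middle of the top of the black rubber cross ridge (6 mm wide, 34 mm long, standing 5 mm above the rocker plate) near the raised end of the rocker, 32 to 35 mm from the pivot; moves with the rocker. 49 mm above the desk when raised, 38.5 mm when fully down
- lamp_switch: round lamp switch: a loose, black round housing 84 mm across, 26 mm high, about 0.4 kg, rubber footed, standing on the desk. Origin: centre of its underside, z up
- lamp_key (a joint): travel of the round key in m: 0 = up, 0.006 = fully down; spring return, 2.4 N to start and 6 N fully down
- lamp_key_top (a point): centre of the top of the round grey plastic key (36 mm across, over the middle of the round housing, top 38 mm above the desk when up); moves with the key
- fan_switch: square fan switch, not to be touched: a loose, black square housing 80 x 80 mm, 26 mm high, with a square grey plastic key 34 x 34 mm in its middle whose top is 38 mm above the desk. Origin: centre of its underside
- fan_key (a joint): travel of the square key in m: 0 = up, 0.006 = down; must stay up
- bell: brass hand bell, loose, 68 mm across at the mouth, 103 mm tall, upright; origin at the centre of its underside. Leave alone
- mug: white mug, loose, 76 mm across, 85 mm tall, handle to its +y; origin at the centre of its underside. Leave alone
- paperweight: green glass dome paperweight, loose, 72 mm across, 43 mm high; origin at the centre of its underside. Leave alone
- book: closed red book lying flat, loose, 110 x 170 mm, 30 mm thick; origin at the centre of its underside. Leave alone
Not all that is in view belongs to the job. What is shaped like the shutter_switch but red is not meant.

How it is judged:
By the outcome, as a careful person would: the job done as asked, in the order asked, and still so for the second after the job is handed in, with the robot touching nothing.
It also fails if it takes over 45 s, if anything falls off the work surface, if the arm or the gripper's body presses on something with over 40 N, if the wrist force passes 120 N, or if a joint passes its speed limit or range.

## Working session

There is one attempt and no reset: what is moved stays moved. The work goes in short steps, Python scripts to look and compute and a shell command to move; the robot and the scene stay as the last step left them, time stands still between calls to the robot, and variables do not carry over. Pictures are saved under pics/ and viewed, at most 10 in all, crops included, and the job is handed in when it is done.

```bash
mkdir -p pics; cat > h.py <<'E'
import numpy as np, cv2
from plant import readout, viewer, bot, nets
def pts(name, depth, mask=None):
    c=viewer.get_calibration(name); 
    v,u=np.nonzero((depth>0) if mask is None else (mask&(depth>0)))
    K=np.array([[c['fx'],0,c['cx']],[0,c['fy'],c['cy']],[0,0,1.]])
    xy=cv2.undistortPoints(np.stack([u,v],1).astype(np.float64)[:,None],K,np.array([c['k1'],0,0,0.]))[:,0]
    z=depth[v,u]; P=np.c_[xy*z[:,None],z]
    return (P-np.array(c['t']))@np.array(c['R']),u,v
E
python3 - <<'E'
from h import *
ims=[]
for n in("top","side"):
    p,d=viewer.get_image(n); cv2.imwrite(f"pics/{n}0.png",p[...,::-1]); np.save(n+"0.npy",d)
    for k in("shutter_switch","lamp_switch","fan_switch","shutter_ridge"):
        for r in nets.silhouettes(n,k):
            P,u,v=pts(n,d,r['pixels']); print(n,k,round(r['conf'],2),np.round(r['pixel']),len(u),np.round(np.median(P,0),3),np.round(P.min(0),3),np.round(P.max(0),3))
print(readout.observe())
E
```

```text
top shutter_switch 0.8 [283. 237.] 1740 [ 0.481 -0.173  0.028] [ 0.449 -0.235 -0.002] [ 0.515 -0.113  0.055]
top shutter_switch 0.71 [316. 302.] 1841 [ 0.351 -0.239  0.028] [ 0.281 -0.289 -0.003] [ 0.413 -0.191  0.055]
top shutter_switch 0.41 [279. 232.] 777 [ 0.482 -0.171  0.039] [ 0.462 -0.216  0.024] [ 0.502 -0.131  0.055]
top lamp_switch 0.69 [107. 188.] 1408 [0.585 0.181 0.027] [ 0.545  0.142 -0.002] [0.631 0.237 0.043]
top fan_switch 0.81 [190. 202.] 1497 [0.556 0.009 0.027] [ 0.508 -0.038 -0.002] [0.604 0.058 0.043]
top fan_switch 0.57 [105. 189.] 265 [0.585 0.183 0.039] [0.569 0.166 0.028] [0.601 0.202 0.043]
top shutter_ridge 0.82 [286. 233.] 707 [ 0.482 -0.173  0.039] [ 0.464 -0.216  0.026] [ 0.501 -0.132  0.055]
top shutter_ridge 0.81 [321. 302.] 765 [ 0.349 -0.241  0.039] [ 0.307 -0.273  0.024] [ 0.393 -0.21   0.055]
top shutter_ridge 0.64 [391. 255.] 820 [ 0.432 -0.389  0.039] [ 0.393 -0.427  0.022] [ 0.474 -0.355  0.054]
side shutter_switch 0.66 [164. 272.] 2398 [ 0.349 -0.256  0.026] [ 0.282 -0.295 -0.002] [ 0.413 -0.171  0.052]
side shutter_switch 0.59 [226. 339.] 318
[... 690 characters left out ...]
0.472 -0.358  0.052]
{'time_s': 0.5, 'joint_pos': array([-7.88945468e+01,  1.64043618e+01,  9.03388682e+01,  1.73555623e-03,
        7.32570981e+01, -8.59327049e+00]), 'qvel': array([ 0.11055965, -0.13151722, -0.0082893 ,  0.06798802,  0.0348437 ,
        0.05472621]), 'tau': array([-6.57575583e-04, -4.05462921e+01, -2.92555797e+01, -1.11126253e-04,
        1.16064617e-03, -7.53129228e-06]), 'eef_pos': array([ 0.2275697 , -0.63546893,  0.23131231]), 'tcp_rot': array([-1.79999924e+02, -1.69235335e-03,  1.96982237e+01]), 'wrist_force': array([-0.20516959, -0.05184549, -0.23724458]), 'ft_torque': array([ 0.00629549, -0.01046213,  0.00220152]), 'gripper_force': 0.0, 'width': 0.08540557984184395}
```

View pics/top0.png

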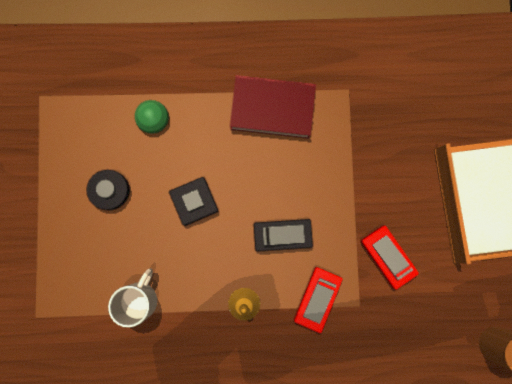

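View pics/side0.png

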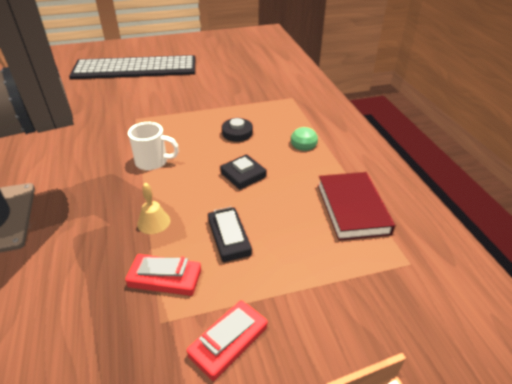

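The black oblong at top (283,236) is the shutter switch. The look-alikes at top (318,299) and (389,257) are red, so they aren't meant. The round switch is at (107,189), and the square fan switch at (193,201) must not be touched. I'll confirm with a crop and measure the ridge and key.

```bash
python3 - <<'E'
from h import *
p=cv2.imread("pics/top0.png")
a=cv2.resize(p[205:265,240:330],None,fx=6,fy=6,interpolation=cv2.INTER_CUBIC)
b=cv2.resize(p[160:220,80:125],None,fx=5,fy=6,interpolation=cv2.INTER_CUBIC)
cv2.imwrite("pics/crop.png",np.hstack([a,b]))
for n in("top","side"):
    img=cv2.imread(f"pics/{n}0.png"); d=np.load(n+"0.npy"); P,u,v=pts(n,d); g=img[v,u].max(1)
    near=(np.hypot(P[:,0]-.482,P[:,1]+.173)<.075)
    m=near&(P[:,2]>.012)&(P[:,2]<.030)
    A=near&(P[:,2]>.015); r=cv2.minAreaRect(P[A][:,:2].astype(np.float32)*1000); print(n,"housing",r)
    m=near&(P[:,2]>.030); print("rocker",cv2.minAreaRect(P[m][:,:2].astype(np.float32)*1000))
    pl=m&(g>90); print("plate",cv2.minAreaRect(P[pl][:,:2].astype(np.float32)*1000))
    for y in np.arange(-.22,-.12,.004):
        s=m&(abs(P[:,1]-y)<.002)
        if s.sum(): print(round(y,3),np.round(np.median(P[s][:,2]),4),round(float(P[s][:,0].mean()),4),int(np.median(g[s])))
    for c in((.585,.181),(.556,.009)):
        m=(np.hypot(P[:,0]-c[0],P[:,1]-c[1])<.06)&(P[:,2]>.033)
        print("key",cv2.minAreaRect(P[m][:,:2].astype(np.float32)*1000),P[m][:,2].mean())
E
```

```text
top housing ((482.0213623046875, -174.04220581054688), (59.898765563964844, 122.19407653808594), 2.241743326187134)
rocker ((481.695556640625, -176.00648498535156), (110.3081283569336, 52.76555633544922), 88.44631958007812)
plate ((482.4764709472656, -182.1280975341797), (36.548492431640625, 99.61973571777344), 0.8137910962104797)
-0.216 0.0324 0.478 110
-0.212 0.0336 0.4827 141
-0.208 0.0341 0.4848 142
-0.204 0.0347 0.484 142
-0.2 0.0351 0.4822 142
-0.196 0.0358 0.4834 142
-0.192 0.0371 0.4814 143
-0.188 0.0374 0.4817 142
-0.184 0.0373 0.4822 142
-0.18 0.0376 0.4822 143
-0.176 0.039 0.482 143
-0.172 0.0392 0.4831 143
-0.168 0.0399 0.4827 143
-0.164 0.0402 0.4799 143
-0.16 0.0419 0.4805 143
-0.156 0.042 0.4803 143
-0.152 0.0428 0.481 144
-0.148 0.0439 0.4812 141
-0.144 0.0462 0.4817 69
-0.14 0.0496 0.4809 58
-0.136 0.0452 0.4805 125
-0.132 0.0454 0.4833 93
-0.128 0.0314 0.4607 55
-0.124 0.0307 0.4831 56
key ((585.5557861328125, 184.3231201171875), (34.668914794921875, 36.59986114501953), 18.424009323120117) 0.03879610449771662
key ((556.9539794921875, 9.528694152832031), (33.81742477
[... 489 characters left out ...]
.481 246
-0.204 0.035 0.4804 245
-0.2 0.0353 0.4803 245
-0.196 0.0361 0.4821 245
-0.192 0.0369 0.4799 245
-0.188 0.0375 0.4794 245
-0.184 0.0379 0.4798 245
-0.18 0.0384 0.479 245
-0.176 0.0386 0.4811 245
-0.172 0.0399 0.4782 244
-0.168 0.0407 0.4783 244
-0.164 0.0409 0.4803 244
-0.16 0.0418 0.4756 244
-0.156 0.0423 0.4797 244
-0.152 0.043 0.4809 242
-0.148 0.0446 0.4752 151
-0.144 0.0483 0.4812 132
-0.14 0.0487 0.4737 172
-0.136 0.0455 0.479 216
key ((583.4253540039062, 180.471923828125), (33.01336669921875, 36.800315856933594), 42.21510696411133) 0.03735478778665516
key ((554.3737182617188, 5.315542221069336), (35.759376525878906, 35.08818817138672), 21.440349578857422) 0.037601810470437064
```

View pics/crop.png

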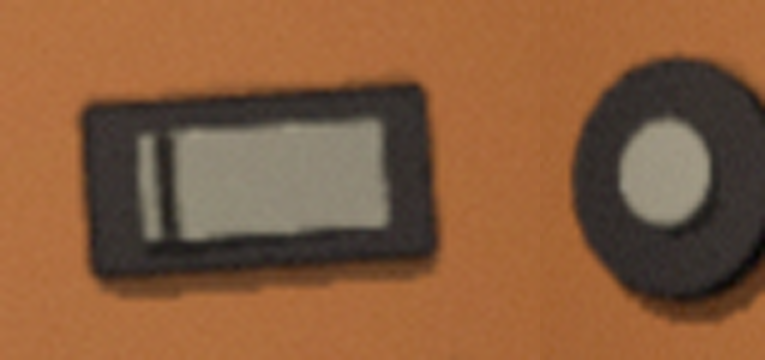

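The crop shows a black oblong with its dark ridge at the left end (+y), so this is the right switch. It also shows the round key. Next I'll check for tall obstacles near the path.

```bash
python3 - <<'E'
from h import *
for n in("top","side"):
    d=np.load(n+"0.npy"); P,u,v=pts(n,d)
    m=(P[:,2]>.06)&(P[:,0]>-.2)&(P[:,0]<1)&(abs(P[:,1])<.9)
    q=np.round(P[m],1); U,c=np.unique(q[:,:2],axis=0,return_counts=True)
    for k,cc in zip(U,c):
        if cc>15: print(n,k,cc,round(float(P[m][(q[:,:2]==k).all(1),2].max()),2))
E
```

```text
top [ 0.2 -0.6] 167 0.1
top [ 0.3 -0.6] 362 0.1
top [ 0.3 -0.1] 60 0.11
top [0.3 0.1] 159 0.09
top [0.3 0.2] 68 0.09
top [ 0.4 -0.5] 39 0.06
top [0.4 0.1] 289 0.09
top [0.4 0.2] 88 0.09
top [ 0.5 -0.5] 145 0.07
top [ 0.6 -0.5] 141 0.06
side [-0.   0.7] 58 0.1
side [ 0.1 -0. ] 717 0.3
side [ 0.2 -0.1] 2978 0.44
side [ 0.2 -0. ] 3660 0.43
side [ 0.3 -0.1] 148 0.1
side [0.3 0.1] 215 0.09
side [0.3 0.2] 73 0.09
side [0.4 0.1] 310 0.09
side [0.4 0.2] 104 0.09
side [ 0.5 -0.5] 23 0.06
side [ 0.6 -0.5] 353 0.06
```

```bash
python3 -m inch '[{"travel":[0.08,0.16,0],"delta_rot":[0,0,0]},{"travel":[0.08,0.16,0],"delta_rot":[0,0,0]}]' 0
```

```text
time_s: 0.7
eef_pos: [0.2673, -0.5552, 0.2309]
tcp_rot: [-180.0, -0.0, 19.6]
wrist_force: [-0.0, 1.6, -0.6]
width: 0.0591
gripper_force: 0.0
```

```bash
python3 - <<'E'
from h import *
p,d=viewer.get_image("side"); cv2.imwrite("pics/side1.png",p[...,::-1])
d0=np.load("side0.npy")
P,u,v=pts("side",d0); m=(u<75)&(P[:,2]>.02)&(P[:,0]>-.3)&(P[:,0]<.4)&(P[:,1]<.4)
for a in range(0,260,20):
    s=m&(v>=a)&(v<a+20)
    if s.sum(): print(a,s.sum(),u[s].min(),u[s].max(),P[s].min(0).round(3),P[s].max(0).round(3))
print("changed",(abs(d[:,:80]-d0[:,:80])>.02).sum())
E
```

```text
0 770 0 41 [ 0.199 -0.082  0.396] [ 0.248 -0.037  0.437]
20 898 0 47 [ 0.187 -0.078  0.363] [ 0.247 -0.027  0.411]
40 989 0 53 [ 0.181 -0.072  0.329] [ 0.245 -0.017  0.382]
60 1101 0 60 [ 0.138 -0.063  0.278] [0.243 0.045 0.35 ]
80 1291 0 67 [ 0.14  -0.052  0.247] [0.241 0.014 0.314]
100 1417 0 73 [ 0.13  -0.041  0.196] [0.238 0.017 0.274]
120 880 0 73 [ 0.113 -0.035  0.188] [0.235 0.008 0.239]
180 36 0 5 [ 0.058 -0.009  0.037] [0.063 0.019 0.064]
200 142 0 8 [ 0.053 -0.031  0.02 ] [0.062 0.016 0.056]
220 5 0 2 [ 0.052 -0.035  0.021] [ 0.055 -0.031  0.024]
changed 24123
```

View pics/side1.png

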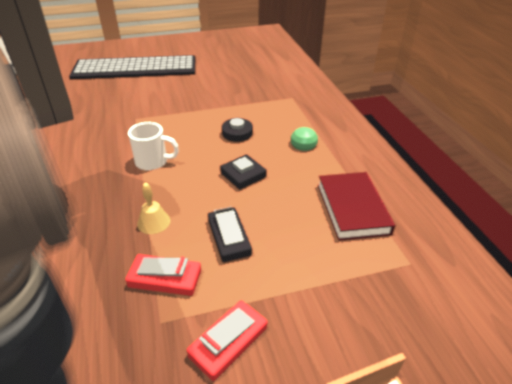

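```bash
python3 - <<'E'
from h import *
p,d=viewer.get_image("side"); d0=np.load("side0.npy")
c=viewer.get_calibration("side"); print("cam",-np.array(c['R']).T@c['t'])
for q in((20,5),(35,5),(15,40),(30,40),(45,60),(50,80),(60,100),(66,112),(45,112),(20,70),(5,100),(15,110),(40,125),(100,120)):
    o=[]
    for D in(d0,d):
        m=np.zeros(d.shape,bool); m[q[1],q[0]]=1; P,_,_=pts("side",D,m); o+=[D[q[1],q[0]].round(3),P.round(3).tolist()]
    print(q,*o)
E
```

```text
cam [ 0.37492924 -0.7356481   0.61142047]
(20, 5) 0.571 [[0.23, -0.076, 0.428]] 0.613 [[0.219, -0.027, 0.414]]
(35, 5) 0.582 [[0.247, -0.069, 0.425]] 0.626 [[0.237, -0.019, 0.411]]
(15, 40) 0.607 [[0.205, -0.064, 0.378]] 0.642 [[0.195, -0.025, 0.365]]
(30, 40) 0.615 [[0.224, -0.061, 0.375]] 0.652 [[0.214, -0.02, 0.361]]
(45, 60) 0.649 [[0.232, -0.049, 0.339]] 0.685 [[0.224, -0.011, 0.324]]
(50, 80) 0.682 [[0.227, -0.036, 0.301]] 0.711 [[0.221, -0.007, 0.288]]
(60, 100) 0.716 [[0.23, -0.027, 0.259]] 0.744 [[0.224, -0.0, 0.246]]
(66, 112) 0.743 [[0.231, -0.017, 0.23]] 0.767 [[0.227, 0.006, 0.218]]
(45, 112) 0.724 [[0.2, -0.026, 0.24]] 0.201 [[0.326, -0.538, 0.508]]
(20, 70) 0.646 [[0.193, -0.052, 0.328]] 0.198 [[0.319, -0.526, 0.525]]
(5, 100) 0.696 [[0.147, -0.023, 0.269]] 0.187 [[0.314, -0.545, 0.52]]
(15, 110) 0.706 [[0.157, -0.028, 0.252]] 0.183 [[0.318, -0.552, 0.518]]
(40, 125) 0.74 [[0.184, -0.022, 0.214]] 0.184 [[0.327, -0.558, 0.513]]
(100, 120) 1.16 [[0.237, 0.347, 0.0]] 1.163 [[0.236, 0.35, -0.002]]
```

```bash
python3 - <<'E'
from h import *
p,d=viewer.get_image("side"); a=cv2.imread("pics/side0.png")[:250,:110]; b=p[:250,:110,::-1]
o=np.hstack([a,b]).astype(float)/255; o=(o**.5*255).astype(np.uint8)
cv2.imwrite("pics/cmp.png",cv2.resize(o,None,fx=2.4,fy=2.4))
E
```

```text
(no output)
```

View pics/cmp.png

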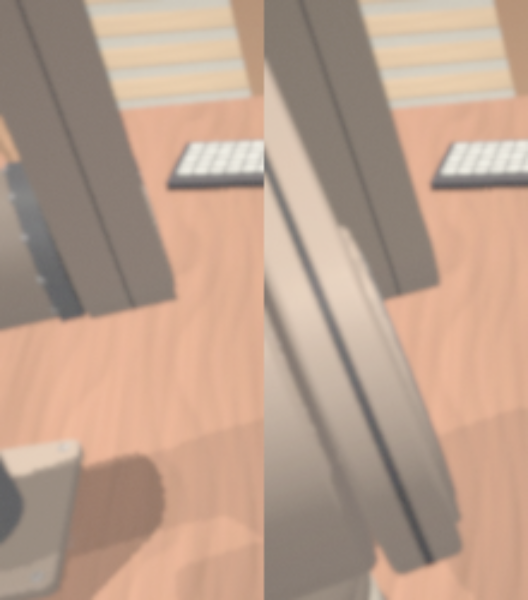

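The dark panel moves with the arm: it's the robot's own upper-arm link, not an obstacle. Going on.

```bash
python3 -m inch '[{"travel":[0.085,0.17,0],"delta_rot":[0,0,-0.02]},{"travel":[0.085,0.17,0],"delta_rot":[0,0,-0.02]},{"travel":[0.085,0.17,0],"delta_rot":[0,0,-0.02]},{"travel":[0.085,0.17,0],"delta_rot":[0,0,-0.02]},{"travel":[0.085,0.17,0],"delta_rot":[0,0,-0.02]},{"travel":[0.085,0.17,0],"delta_rot":[0,0,0]},{"travel":[0.085,0.17,0],"delta_rot":[0,0,0]},{"travel":[0.085,0.17,0],"delta_rot":[0,0,0]}]' 0
```

```text
time_s: 1.65
eef_pos: [0.4385, -0.215, 0.2322]
tcp_rot: [179.9, -0.1, 1.6]
wrist_force: [0.8, -0.9, -0.2]
width: -0.0001
gripper_force: 0.0
```

```bash
python3 -m inch '[{"travel":[0.083,0.146,0],"delta_rot":[0,0,0]},{"travel":[0.083,0.146,0],"delta_rot":[0,0,0]},{"travel":[0,0,-0.16],"delta_rot":[0,0,0]},{"travel":[0,0,-0.16],"delta_rot":[0,0,0]},{"travel":[0,0,-0.16],"delta_rot":[0,0,0]},{"travel":[0,0,0],"delta_rot":[0,0,0]}]'
python3 - <<'E'
from h import *
print(readout.observe()['eef_pos'],readout.observe()['wrist_force'])
p,d=viewer.get_image("wrist"); cv2.imwrite("pics/w1.png",p[...,::-1])
P,u,v=pts("wrist",d); g=p[v,u].max(1)
near=(np.hypot(P[:,0]-.482,P[:,1]+.173)<.075)
A=near&(P[:,2]>.015)&(P[:,2]<.06); print("housing",cv2.minAreaRect(P[A][:,:2].astype(np.float32)*1000))
m=A&(P[:,2]>.029)&(abs(P[:,0]-.48)<.012)
for y in np.arange(-.16,-.124,.003):
    s=m&(abs(P[:,1]-y)<.0015)
    if s.sum(): print(round(y,3),s.sum(),np.round(np.median(P[s][:,2]),4),int(np.median(g[s])))
E
```

```text
time_s: 2.25
eef_pos: [0.4755, -0.1411, 0.1058]
tcp_rot: [-179.7, 0.6, 1.7]
wrist_force: [-1.1, 0.9, 0.4]
width: 0.0002
gripper_force: 0.0
[ 0.47545077 -0.14110636  0.1058272 ] [-1.11762849  0.86343725  0.41344886]
housing ((483.4751281738281, -176.5494384765625), (60.199424743652344, 120.3227767944336), 2.4226365089416504)
-0.16 110 0.0452 176
-0.157 106 0.0458 176
-0.154 107 0.0463 176
-0.151 113 0.0466 176
-0.148 108 0.0473 160
-0.145 115 0.0526 63
-0.142 113 0.0527 67
-0.139 116 0.0486 173
-0.136 87 0.0487 157
-0.133 78 0.0297 66
-0.13 78 0.0297 64
-0.127 72 0.0298 63
-0.124 59 0.0296 64
```

View pics/w1.png

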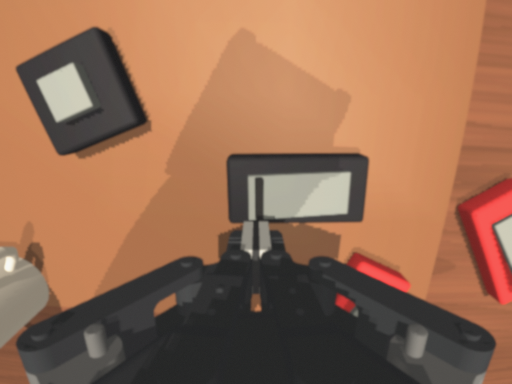

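The wrist view shows the fingers' tip at (257,235), in line with the black ridge at (260,200). It puts the ridge at x 0.481, y -0.143. Descending.

```bash
python3 -m inch '[{"travel":[0.01,-0.004,-0.05],"delta_rot":[0,0,0]},{"travel":[0.01,-0.003,-0.05],"delta_rot":[0,0,0]},{"travel":[0,0,-0.05],"delta_rot":[0,0,0]},{"travel":[0,0,-0.03],"delta_rot":[0,0,0]},{"travel":[0,0,0],"delta_rot":[0,0,0]},{"travel":[0,0,0],"delta_rot":[0,0,0]}]'
```

```text
time_s: 2.9
eef_pos: [0.4841, -0.1442, 0.0663]
tcp_rot: [-180.0, 0.0, 1.7]
wrist_force: [-0.2, 0.4, -0.5]
width: 0.0002
gripper_force: 0.0
```

```bash
python3 -m inch '[{"travel":[-0.012,0.004,-0.03],"delta_rot":[0,0,0]},{"travel":[0,0,-0.02],"delta_rot":[0,0,0]},{"travel":[0,0,-0.01],"delta_rot":[0,0,0]},{"travel":[0,0,-0.01],"delta_rot":[0,0,0]},{"travel":[0,0,-0.01],"delta_rot":[0,0,0]},{"travel":[0,0,-0.01],"delta_rot":[0,0,0]},{"travel":[0,0,0],"delta_rot":[0,0,0]}]'
```

```text
time_s: 3.6
eef_pos: [0.4812, -0.1433, 0.0437]
tcp_rot: [180.0, -0.0, 1.7]
wrist_force: [0.3, 0.4, 0.8]
width: -0.0001
gripper_force: 0.0
```

```bash
python3 -m inch '[{"travel":[0,0,-0.008],"delta_rot":[0,0,0]},{"travel":[0,0,-0.006],"delta_rot":[0,0,0]},{"travel":[0,0,-0.004],"delta_rot":[0,0,0]},{"travel":[0,0,0],"delta_rot":[0,0,0]}]'
```

```text
time_s: 4.0
eef_pos: [0.4812, -0.1433, 0.0393]
tcp_rot: [180.0, -0.0, 1.7]
wrist_force: [0.8, 1.1, 1.0]
width: -0.0003
gripper_force: 0.7
```

```bash
python3 -m inch '[{"travel":[0,0,-0.003],"delta_rot":[0,0,0]},{"travel":[0,0,-0.002],"delta_rot":[0,0,0]},{"travel":[0,0,0],"delta_rot":[0,0,0]}]'
```

```text
time_s: 4.3
eef_pos: [0.4813, -0.1433, 0.0387]
tcp_rot: [180.0, -0.0, 1.7]
wrist_force: [-0.9, 2.3, 6.0]
width: 0.0003
gripper_force: 2.9
```

```bash
python3 -m inch '[{"travel":[0,0,-0.002],"delta_rot":[0,0,0]},{"travel":[0,0,0],"delta_rot":[0,0,0]}]'
```

```text
time_s: 4.5
eef_pos: [0.4813, -0.1433, 0.0385]
tcp_rot: [-180.0, 0.0, 1.7]
wrist_force: [-2.2, 3.2, 8.2]
width: -0.0001
gripper_force: 4.1
```

The tip is on the stop at 38.5 mm with 8 N. I'll lift and check the tilt.

```bash
python3 -m inch '[{"travel":[0,0,0.03],"delta_rot":[0,0,0]},{"travel":[0,0,0.1],"delta_rot":[0,0,0]},{"travel":[0,0,0.16],"delta_rot":[0,0,0]},{"travel":[0,0.1,0.16],"delta_rot":[0,0,0]},{"travel":[0.03,0.18,0],"delta_rot":[0,0,0]},{"travel":[0.04,0.19,0],"delta_rot":[0,0,0]}]'
python3 - <<'E'
from h import *
for n in("top","side"):
    p,d=viewer.get_image(n); cv2.imwrite(f"pics/{n}2.png",p[...,::-1])
    P,u,v=pts(n,d); g=p[v,u].max(1); A=(np.hypot(P[:,0]-.482,P[:,1]+.175)<.075)&(P[:,2]>.015)&(P[:,2]<.06)
    print(n,"housing",A.sum(),cv2.minAreaRect(P[A][:,:2].astype(np.float32)*1000))
    s=A&(abs(P[:,0]-.481)<.012)&(P[:,1]>-.205)&(P[:,1]<-.155)&(P[:,2]>.029)
    if s.sum()>20: print("slope",np.polyfit(P[s][:,1],P[s][:,2],1))
E
```

```text
time_s: 5.1
eef_pos: [0.4997, -0.0259, 0.1523]
tcp_rot: [179.9, -0.3, 1.5]
wrist_force: [0.3, -0.1, -1.7]
width: 0.0
gripper_force: 0.0
top housing 1730 ((481.9994812011719, -173.84474182128906), (59.81825637817383, 121.80912780761719), 2.1753745079040527)
slope [-0.15877319  0.01214316]
side housing 1520 ((480.2014465332031, -177.34341430664062), (60.53400421142578, 121.42669677734375), 2.2415480613708496)
slope [-0.16547667  0.0101566 ]
```

The rocker's slope went from +0.16 to -0.16, so its full travel is done, and the housing hasn't moved. Over to the lamp.

```bash
python3 -m inch '[{"travel":[0.066,0.16,0],"delta_rot":[0,0,0]},{"travel":[0.066,0.16,0],"delta_rot":[0,0,0]},{"travel":[0.066,0.16,0],"delta_rot":[0,0,0]},{"travel":[0.066,0.16,0],"delta_rot":[0,0,0]},{"travel":[0.066,0.16,0],"delta_rot":[0,0,0]},{"travel":[0,0,-0.15],"delta_rot":[0,0,0]},{"travel":[0,0,0],"delta_rot":[0,0,0]},{"travel":[0,0,0],"delta_rot":[0,0,0]}]'
python3 - <<'E'
from h import *
print(readout.observe()['eef_pos'])
p,d=viewer.get_image("wrist"); cv2.imwrite("pics/w2.png",p[...,::-1])
for r in nets.silhouettes("wrist","lamp_key_top")[:2]+nets.silhouettes("wrist","lamp_switch")[:2]:
    P,u,v=pts("wrist",d,r['pixels']); print(r['conf'],r['pixel'],np.median(P,0).round(4),[cv2.minEnclosingCircle(P[P[:,2]>z][:,:2].astype(np.float32)*1000) for z in(.015,.034) if (P[:,2]>z).any()])
E
```

```text
time_s: 6.0
eef_pos: [0.5799, 0.1733, 0.1112]
tcp_rot: [179.9, 0.2, 1.7]
wrist_force: [-0.4, -0.2, 0.6]
width: -0.0003
gripper_force: 0.0
[0.57988438 0.17330747 0.11120265]
0.8 [246.8, 189.3] [0.5887 0.1837 0.0412] [((585.6241455078125, 183.5374298095703), 19.749780654907227), ((587.612548828125, 183.66671752929688), 17.819360733032227)]
0.61 [243.8, 184.7] [0.5928 0.1845 0.0294] [((587.4373168945312, 184.02011108398438), 42.09409713745117), ((587.4196166992188, 183.8588409423828), 17.977495193481445)]
```

View pics/w2.png

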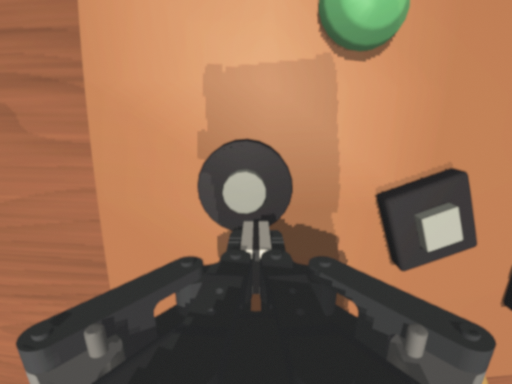

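The wrist view shows the round key at (245,191), ahead of the fingers at (257,235). The fan switch at (430,220) is well clear. I'll centre on the key and descend.

```bash
python3 -m inch '[{"travel":[0.012,0.02,-0.06],"delta_rot":[0,0,0]},{"travel":[0.012,0.019,-0.08],"delta_rot":[0,0,0]},{"travel":[0,0,-0.06],"delta_rot":[0,0,0]},{"travel":[0,0,-0.03],"delta_rot":[0,0,0]},{"travel":[0,0,-0.015],"delta_rot":[0,0,0]},{"travel":[0,0,0],"delta_rot":[0,0,0]},{"travel":[0,0,0],"delta_rot":[0,0,0]}]'
```

```text
time_s: 6.85
eef_pos: [0.5876, 0.184, 0.052]
tcp_rot: [-180.0, -0.1, 1.7]
wrist_force: [0.4, 0.3, 0.0]
width: 0.0002
gripper_force: 0.0
```

```bash
python3 -m inch '[{"travel":[0,0,-0.025],"delta_rot":[0,0,0]},{"travel":[0,0,-0.015],"delta_rot":[0,0,0]},{"travel":[0,0,-0.012],"delta_rot":[0,0,0]},{"travel":[0,0,-0.01],"delta_rot":[0,0,0]},{"travel":[0,0,-0.008],"delta_rot":[0,0,0]},{"travel":[0,0,0],"delta_rot":[0,0,0]}]'
```

```text
time_s: 7.45
eef_pos: [0.5869, 0.184, 0.0341]
tcp_rot: [180.0, 0.0, 1.7]
wrist_force: [-3.2, -0.7, 3.7]
width: 0.0001
gripper_force: 2.2
```

```bash
python3 -m inch '[{"travel":[0,0,-0.005],"delta_rot":[0,0,0]},{"travel":[0,0,-0.004],"delta_rot":[0,0,0]},{"travel":[0,0,-0.002],"delta_rot":[0,0,0]},{"travel":[0,0,0],"delta_rot":[0,0,0]}]'
```

```text
time_s: 7.85
eef_pos: [0.587, 0.184, 0.0321]
tcp_rot: [180.0, 0.0, 1.7]
wrist_force: [-4.9, -1.1, 8.6]
width: 0.0001
gripper_force: 3.8
```

```bash
python3 -m inch '[{"travel":[0.002,0,-0.002],"delta_rot":[0,0,0]},{"travel":[0,0,0],"delta_rot":[0,0,0]}]'
```

```text
time_s: 8.05
eef_pos: [0.587, 0.184, 0.032]
tcp_rot: [180.0, 0.1, 1.7]
wrist_force: [-5.8, -1.3, 10.9]
width: -0.0
gripper_force: 5.4
```

The key is on its stop at 32 mm with 10.9 N. I'll release straight up and check everything.

```bash
python3 -m inch '[{"travel":[0,0,0.02],"delta_rot":[0,0,0]},{"travel":[0,0,0.06],"delta_rot":[0,0,0]},{"travel":[0,0,0.16],"delta_rot":[0,0,0]},{"travel":[0,0,0.18],"delta_rot":[0,0,0]},{"travel":[0,0,0.18],"delta_rot":[0,0,0]},{"travel":[0,0,0],"delta_rot":[0,0,0]},{"travel":[0,0,0],"delta_rot":[0,0,0]},{"travel":[0,0,0],"delta_rot":[0,0,0]}]'
python3 - <<'E'
from h import *
for n in("side","wrist","top"):
    p,d=viewer.get_image(n); cv2.imwrite(f"pics/{n}3.png",p[...,::-1])
    P,u,v=pts(n,d)
    A=(np.hypot(P[:,0]-.482,P[:,1]+.175)<.075)&(P[:,2]>.015)&(P[:,2]<.06)
    s=A&(abs(P[:,0]-.481)<.012)&(P[:,1]>-.205)&(P[:,1]<-.155)&(P[:,2]>.029)
    if s.sum()>20: print(n,"slope",np.polyfit(P[s][:,1],P[s][:,2],1)[0],cv2.minAreaRect(P[A][:,:2].astype(np.float32)*1000))
    for c in((.586,.183),(.556,.008)):
        m=(np.hypot(P[:,0]-c[0],P[:,1]-c[1])<.06)&(P[:,2]>.029)&(P[:,2]<.06)
        if m.sum()>20: print(n,"key",cv2.minAreaRect(P[m][:,:2].astype(np.float32)*1000)[:2],P[m][:,2].mean())
E
```

```text
time_s: 8.85
eef_pos: [0.5868, 0.1839, 0.1793]
tcp_rot: [180.0, 0.1, 1.7]
wrist_force: [0.5, -0.5, -1.1]
width: -0.0001
gripper_force: 0.0
side slope -0.16275089819135813 ((480.1598815917969, -178.04843139648438), (60.314151763916016, 121.0418472290039), 2.0860495567321777)
side key ((583.2955322265625, 179.75527954101562), (34.820457458496094, 33.87744140625)) 0.03638481606160805
side key ((551.421630859375, 12.383546829223633), (34.83111572265625, 51.24485778808594)) 0.036661050913783154
wrist key ((584.8011474609375, 183.8569793701172), (35.50668716430664, 34.3614616394043)) 0.03772073090177531
wrist key ((556.38427734375, 7.710720062255859), (34.52313232421875, 35.25999450683594)) 0.0371389946078406
top slope -0.1667950929608093 ((482.0131530761719, -174.03517150878906), (59.84810256958008, 122.17501831054688), 2.1900792121887207)
top key ((584.5414428710938, 182.483154296875), (73.4801025390625, 76.55127716064453)) 0.03620154482442259
top key ((555.46728515625, 11.05942153930664), (75.17196655273438, 76.46368408203125)) 0.03593333573188245
```

View pics/side3.png

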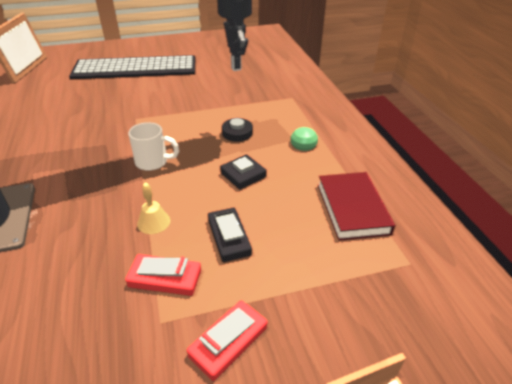

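The final view shows the hand clear at (237,40) and the rocker at (229,230) tilted to the ridged-end-down side. The lamp key at (237,125) is back up, at the same height as the fan key, and nothing else has moved.

```bash
python3 -c "from plant import bot; print(bot.close_job())"
```

```text
the job is handed in; nothing more can be done
None
```

I pressed the shutter rocker's ridged end down to its stop (8 N), then the lamp key fully down (11 N), and the key sprang back up. The fan switch and everything else stayed untouched, the hand is clear, and I handed the job in at about 9 s.

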